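Load the test reader from the tipping tray

ROBOT

A 6-joint arm with a two-finger parallel gripper is mounted at the origin on the work surface. World frame = base frame: x ahead of the robot, y to its left, z up, the work surface at z = 0. Lengths are in m, angles in rad, forces in N, time in s.
With the tool pointing down it reaches from about 0.25 to 0.775 m from the base axis. Payload 4 kg.
Tool frame: the origin (TCP) lies midway between the tips of the shut fingers; the grasp point (between the pads) lies 19 mm behind it; z points along the fingers, y is the direction in which the jaws open and shut (so a half turn about z gives the same grasp; the last joint's range is limited). The gripper opens to 94 mm and grips with 3 to 60 N. Pads are 16 mm wide; open, the fingers measure 119 mm over their backs; the gripper's body (75 mm by 177 mm) begins 78 mm behind the grasp point.
Start: joints at [1.176, 0.087, 1.371, -0, 1.684, -0.103], TCP at [0.158, 0.527, 0.206] pointing down, gripper open.
Joint ranges: [-3.1, 3.1], [-0.76, 2.03], [0.27, 2.55], [-1.08, 4.22], [0.17, 2.65], [-2.57, 2.57]. Speed limits (rad/s): [2.79, 2.79, 3.14, 3.14, 3.14, 3.14].

INTERFACE

Orientations are given as [roll, pitch, yaw] about the fixed x, y, z axes, in that order (R = Rz(yaw) Ry(pitch) Rx(roll)).
In Python, from bench import robot, cams gives the robot as it stands.
- The arm moves only by the tool step_arm, never from a script. Its argument "plan" is a list that holds one entry, the list of rows, each a list of 5 numbers: the shift along the world's x, y, z in mm, then the turn about the world's z in rad, then the opening in per cent of the stroke, from 0 (shut) to 100 (fully open). In form: [[[tx, ty, tz, turn, fingers], ...]]. A call has 1 to 8 rows; each row is the pose to reach, as a shift and turn from the pose commanded when the call began; what a row does not reach only later rows make up. A row lasts 1/12 s, in which the tool goes at most 41.7 mm and 7.16 degrees, less where a joint would pass 70% of its speed; a pose out of reach is approached as far as the arm can. A call with a gripper value outside its range is refused whole. The fingers move at their own pace and stop on an object; the grip force is fixed at half the most. Time passes only in rows, so rows that repeat a pose let the fingers close. It gives the time, the measured TCP pose, the force and the opening at its end, in the units of the state.
- robot.get_obs(): the state, without advancing time (a new reading comes with each control period).
- cams.snapshot(name): name is "scene" or "top" or "wrist"; returns a dict with "frame" (400x640x3 uint8, red, green, blue), "camera_matrix" (3x3 intrinsics, pixels), "origin" and "attitude" of the camera in the world; the wrist camera has in their place "T_tool_cam" (4x4, takes a point from camera to tool coordinates, whose origin is the TCP and whose axes are the flange's). Camera axes: x right, y down, z forward; pixel columns grow to the right and rows downward; lengths in m; the calibration is good to about 2 mm. The wrist camera is an equidistant fisheye: a pixel r from the principal point sees the ray r / f radians off the axis. A picture is of the moment at which its call begins: read the wrist's pose just before it. There is no depth.
- robot.close_job(): hands the job in, once; it reports no verdict.
The state is a dict: "time": time; "joint_positions": joint angles; "qvel": joint speeds; "joint_torque": joint torques, N m; "tool_pos": TCP position; "ee_rot": TCP orientation; "wrist_force": force on the tool from outside, world axes, zero at the start; "wrist_torque": the same for the moment, N m; "width": finger opening in m.
Only numpy, scipy, OpenCV 4.12 (cv2) and the standard library are available. Lean on these libraries where they do the work, as an engineer would, in place of code of your own. Each camera call takes 0.05 s, during which the arm holds its last target. There are 200 camera calls.

TASK

Pull the test reader's drawer out to its stop, and tip the blue tray by its red bar so that the flat test cassettes slide out from under the clear cover into the corners at the front lip, where they can be picked up; tip it again if any are left behind. Lay every cassette flat and face up in a drawer pocket of its own, and only when all of them are in, push the drawer fully home. Leave the tray lying flat and disturb nothing else on the desk.

Things in the scene. Friction and masses are not known exactly. Their poses are not given: they have to be found in the camera images.
- stand: Fixed stand of the blue tipping tray: base plate 222 x 150 mm. Origin: centre of its underside, on the table. +x runs along the two lanes from the tray's low front lip to its back end under the red bar; z up.
- tray (a joint): Tilt of the tray, rad: 0 = flat, 0.75 = the stop. Hinged on a level axis along the stand's y at point tray_hinge; raising the red bar tips it, so that the front lip is the low end. About 0.5 kg, lightly damped; it sinks back to 0 if let go. Cassettes slide down when tipped past 0.3 to 0.4 rad; 0.6 is ample.
- tray_hinge (a point): Point on the tray's hinge axis: middle of the front edge, level with the underside of the tray floor (10 mm above the table). Blue tray, 218 mm long (stand x, from here), 160 mm wide; black floor 4 mm thick, front lip 6 mm thick and 10 mm above the floor.
- tray_bar (a point): Middle of the red lifting bar over the back end of the tray: level, along the stand's y, round, 12 mm thick, 110 mm long between two posts. When flat it is 70 mm above the table, 42 mm above the cover, and 205 mm along x and 60 mm above tray_hinge. It can be pinched from above and pivots between the fingers.
- corner0 (a point): Tray lane 0 (-y side): floor point (14 mm above the table when flat) where a cassette's centre lies when its nose rests in the corner at the front lip. Lanes run along the stand's x, 26 mm wide, 70 mm apart, with side rails up to 11 mm high; cut away for fingers within 22 mm of this point; stubs 34 mm apart at the lip.
- corner1 (a point): Tray lane 1 (+y side): floor point (14 mm above the table when flat) where a cassette's centre lies when its nose rests in the corner at the front lip. From 38 mm behind the corner points to the back wall, 178 mm behind them, a fixed clear cover (red front edge, 11 mm above the floor) bars reaching in; each lane can hold two cassettes there in line.
- reader: White test reader, fixed: housing 220 x 172 mm, roof 85 mm above the table, on a 6 mm grey base plate that reaches forward under the drawer. Origin: on the table, on the centre line, 110 mm in front of the housing's front face. The drawer comes out towards -x; z up.
- drawer (a joint): Drawer of the reader, m: 0 = fully home, 0.155 = out at its stop. Moves towards the reader's -x, takes 2 to 3 N, stays where it is left. It may start slightly ajar.
- drawer_bar (a point): Middle of the drawer's dark handle bar: level round bar along the reader's y, 12 mm in diameter, 100 mm long, 70 mm above the table, 40 mm in front of the drawer's face (face top 54 mm above the table). With the drawer home it is 50 mm in front of the housing. Free above and below.
- pocket0 (a point): Drawer pocket 0 (front, -y side): centre of its yellow floor, 20 mm above the table, reader's axes, moving with the drawer. Pocket 65 (x) by 26 mm (y), edged by black ridges 4 mm high, cut away on the long sides over the middle 45 mm for fingers. Pockets are 69 mm apart in x, 66 in y; covered while the drawer is in.
- pocket1 (a point): Drawer pocket 1 (front, +y side): centre of its yellow floor, 20 mm above the table, reader's axes, moving with the drawer. Pocket 65 (x) by 26 mm (y), edged by black ridges 4 mm high, cut away on the long sides over the middle 45 mm for fingers. Pockets are 69 mm apart in x, 66 in y; covered while the drawer is in.
- pocket2 (a point): Drawer pocket 2 (rear, -y side): centre of its yellow floor, 20 mm above the table, reader's axes, moving with the drawer. Pocket 65 (x) by 26 mm (y), edged by black ridges 4 mm high, cut away on the long sides over the middle 45 mm for fingers. Pockets are 69 mm apart in x, 66 in y; covered while the drawer is in.
- pocket3 (a point): Drawer pocket 3 (rear, +y side): centre of its yellow floor, 20 mm above the table, reader's axes, moving with the drawer. Pocket 65 (x) by 26 mm (y), edged by black ridges 4 mm high, cut away on the long sides over the middle 45 mm for fingers. Pockets are 69 mm apart in x, 66 in y; covered while the drawer is in.
- cassette0: White flat test cassette, 60 (x) x 20 (y) x 6 mm, 14 g, green end mark at +x, window face up (+z). Origin: centre of its underside. All cassettes are alike; three or four are present, all start under the tray's cover (None if absent).
- cassette1: White flat test cassette, 60 (x) x 20 (y) x 6 mm, 14 g, green end mark at +x, window face up (+z). Origin: centre of its underside. All cassettes are alike; three or four are present, all start under the tray's cover (None if absent).
- cassette2: White flat test cassette, 60 (x) x 20 (y) x 6 mm, 14 g, green end mark at +x, window face up (+z). Origin: centre of its underside. All cassettes are alike; three or four are present, all start under the tray's cover (None if absent).
- cassette3: White flat test cassette, 60 (x) x 20 (y) x 6 mm, 14 g, green end mark at +x, window face up (+z). Origin: centre of its underside. All cassettes are alike; three or four are present, all start under the tray's cover (None if absent).
- tube_rack: Bystander, to be left alone: white tube rack, 130 x 200 x 93 mm tall, full of red-capped tubes; origin: centre of its underside.
- thermometer: Bystander, to be left alone: white forehead thermometer lying on its side to the robot's left, about 112 x 110 mm, 34 mm tall; origin under its barrel.
- jar: Bystander, to be left alone: white jar with a blue cap, 54 mm across, 60 mm tall, standing behind the tipping tray; origin: centre of its underside.
- glove_box: Bystander, to be left alone: green glove carton, 80 x 120 x 40 mm, standing on the reader's roof; origin: centre of its underside.

How it is judged:
By the outcome, as a careful person would: the job done as asked, in the order asked, and still so for the second after the job is handed in, with the robot touching nothing.
Of cassette0, cassette1, cassette2, cassette3 only 3 to 4 are there at a start; the rules pass over those that are not, and their reading is None.
At some moment in a run one of cassette0, cassette1, cassette2, cassette3 may be knocked a few centimetres aside while the robot is not near it.
Once in a run the grip may slacken for a moment while it holds something.
It also fails if it takes over 210 s, if anything falls off the work surface, if the arm or the gripper's body presses on something with over 40 N, if the wrist force passes 120 N, or if a joint passes its speed limit or range.

## Working session

There is one attempt and no reset: what is moved stays moved. The work goes in short steps, Python scripts to look and compute and a tool call to move; the robot and the scene stay as the last step left them, time stands still between calls to the robot, and variables do not carry over. Pictures are saved under pics/ and viewed, about 12 in all and at most 16, crops included, and the job is handed in when it is done.

Besides the shell and the picture viewer there is one more tool, called after "Request:" as name([rows], argument=value, ...), one row to a line, values as JSON. step_arm: Moves the arm, as the interface text tells. Its arguments: {"type":"object","properties":{"plan":{"type":"array"}},"required":["plan"]}

```bash
mkdir -p pics; ls; python3 - <<'E'
from bench import robot,cams
import cv2
print(robot.get_obs())
for n in("scene","top"):
    s=cams.snapshot(n); cv2.imwrite(f"pics/{n}0.png",s["frame"][:,:,::-1]); print(n,s["camera_matrix"],s["origin"],s["attitude"])
s=cams.snapshot("wrist");print({k:v for k,v in s.items() if k!="frame"})
E
```

```text
pics
{'time': 0.0, 'joint_positions': array([ 1.17590701e+00,  8.79098436e-02,  1.37223342e+00,  8.36358716e-06,
        1.68357291e+00, -1.03097741e-01]), 'qvel': array([ 0.00038785,  0.00159913, -0.00064333, -0.00102078,  0.00183553,
        0.00202838]), 'joint_torque': array([-2.43894010e-04, -3.40191829e+01, -3.02423358e+01,  7.16190669e-02,
        3.30886873e-02, -1.97629179e-04]), 'tool_pos': array([0.15801032, 0.52625282, 0.20433941]), 'ee_rot': array([-3.13948127e+00, -2.26810555e-04,  2.84980178e+00]), 'wrist_force': array([0.55607301, 0.64445639, 0.34973348]), 'wrist_torque': array([ 0.00372591, -0.00106182,  0.00820899]), 'width': 0.09366052438111167}
scene [[480.34200918   0.         321.69969452]
 [  0.         480.34200918 197.67865123]
 [  0.           0.           1.        ]] [1.5863856  0.26505553 0.86397534] [-2.20853332  0.01703781  1.83859203]
top [[458.37517171   0.         320.57198645]
 [  0.         458.37517171 202.31992664]
 [  0.           0.           1.        ]] [ 0.47959758 -0.02183681  1.61732418] [-3.07577117e+00  2.13720046e-03 -1.56189744e+00]
{'camera_matrix': array([[309.70691629,   0.        , 321.26969855],
       [  0.        , 309.70691629, 201.99034523],
       [  0.        ,   0.        ,   1.        ]]), 'T_tool_cam': array([[ 5.36511524e-04, -9.66466470e-01, -2.56792280e-01,
         7.51106541e-02],
       [ 9.99999624e-01,  3.43496279e-04,  7.96494683e-04,
        -1.06778128e-03],
       [-6.81578212e-04, -2.56792610e-01,  9.66466291e-01,
        -1.79426607e-01],
       [ 0.00000000e+00,  0.00000000e+00,  0.00000000e+00,
         1.00000000e+00]])}
```

View pics/top0.png

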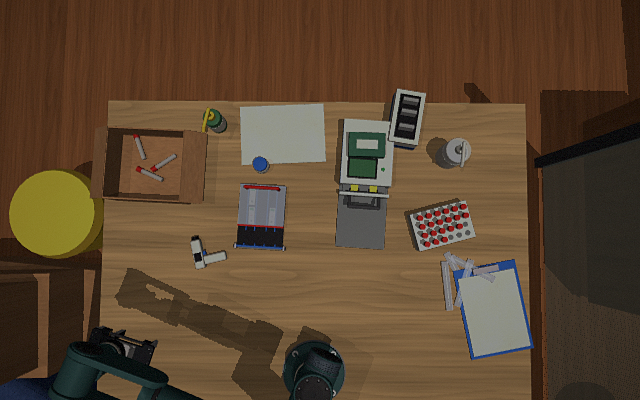

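View pics/scene0.png

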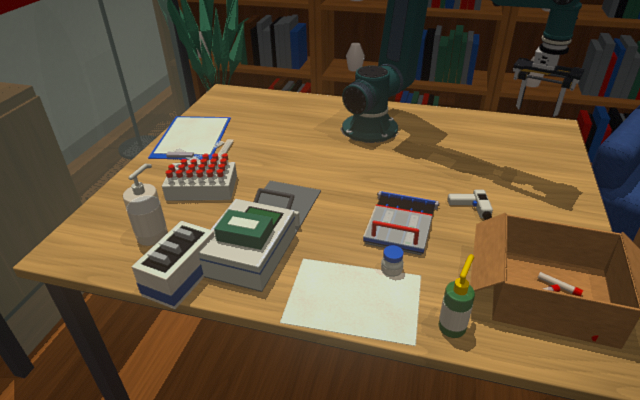

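```bash
cat > h.py <<'E'
import numpy as np, cv2
from scipy.spatial.transform import Rotation as R
from bench import robot,cams
def grab(n):
    o=robot.get_obs(); s=cams.snapshot(n); f=s["frame"]; K=s["camera_matrix"]
    if n=="wrist":
        T=np.eye(4); T[:3,:3]=R.from_euler("xyz",o["ee_rot"]).as_matrix(); T[:3,3]=o["tool_pos"]
        T=T@s["T_tool_cam"]; return dict(f=f,K=K,R=T[:3,:3],o=T[:3,3],fish=True)
    return dict(f=f,K=K,R=R.from_euler("xyz",s["attitude"]).as_matrix(),o=np.array(s["origin"]),fish=False)
def ray(c,p):
    K=c["K"]; a=np.array([(p[0]-K[0,2])/K[0,0],(p[1]-K[1,2])/K[1,1]])
    if c["fish"]:
        th=np.linalg.norm(a); a=a/max(th,1e-9)*np.tan(th)
    d=c["R"]@np.array([a[0],a[1],1.]); return d/np.linalg.norm(d)
def onplane(c,p,z):
    d=ray(c,p); return c["o"]+d*(z-c["o"][2])/d[2]
def tri(obs):
    A=np.zeros((3,3));b=np.zeros(3);L=[]
    for c,p in obs:
        d=ray(c,p);M=np.eye(3)-np.outer(d,d);A+=M;b+=M@c["o"];L.append((M,c["o"]))
    x=np.linalg.solve(A,b); return x,[float(np.linalg.norm(M@(x-o))) for M,o in L]
def proj(c,X):
    v=c["R"].T@(np.array(X)-c["o"]); K=c["K"]
    a=v[:2]/v[2]
    if c["fish"]:
        r=np.linalg.norm(v[:2]); a=v[:2]/max(r,1e-9)*np.arctan2(r,v[2])
    return np.array([K[0,0]*a[0]+K[0,2],K[1,1]*a[1]+K[1,2]])
def redmask(f,h0=8,h1=172,s=120,v=70):
    H=cv2.cvtColor(f,cv2.COLOR_RGB2HSV); return ((((H[...,0]<=h0)|(H[...,0]>=h1))&(H[...,1]>s)&(H[...,2]>v))*255).astype(np.uint8)
def blobs(m,amin=5):
    n,l,st,ce=cv2.connectedComponentsWithStats(m); out=[]
    for i in range(1,n):
        if st[i,4]>=amin:
            ys,xs=np.where(l==i); p=np.c_[xs,ys].astype(float); mu=p.mean(0); u=np.linalg.svd(p-mu,full_matrices=False)[2][0]; t=(p-mu)@u
            out.append((int(st[i,4]),mu,mu+u*t.min(),mu+u*t.max()))
    return out
E
python3 - <<'E'
from h import *
t=grab("top");s=grab("scene")
for n,c,(x0,x1,y0,y1) in(("t",t,(230,292,175,255)),("s",s,(360,440,185,255))):
    m=np.zeros(c["f"].shape[:2],np.uint8); m[y0:y1,x0:x1]=redmask(c["f"])[y0:y1,x0:x1]
    for a,mu,p,q in blobs(m): print(n,a,mu.round(1),p.round(1),q.round(1), onplane(c,p,.07).round(3),onplane(c,q,.07).round(3),onplane(c,mu,.07).round(3),onplane(c,mu,.028).round(3))
tc=t["f"][170:260,230:400]; sc=s["f"][170:290,190:440]
a=cv2.resize(tc,(680,360),interpolation=cv2.INTER_CUBIC);b=cv2.resize(sc,(500,240))
im=np.zeros((600,680,3),np.uint8);im[:360]=a;im[360:,:500]=b
cv2.imwrite("pics/crop1.png",im[:,:,::-1])
E
```

```text
t 108 [260.8 187.1] [243.9 186. ] [278.  188.2] [0.635 0.243 0.07 ] [0.628 0.127 0.07 ] [0.631 0.185 0.07 ] [0.636 0.191 0.028]
t 87 [259.6 225.7] [237.  224.3] [283.  227.1] [0.505 0.264 0.07 ] [0.497 0.108 0.07 ] [0.501 0.187 0.07 ] [0.501 0.193 0.028]
s 102 [403.5 209.3] [376.  204.2] [432.1 214.5] [0.55  0.119 0.07 ] [0.558 0.27  0.07 ] [0.554 0.195 0.07 ] [0.499 0.191 0.028]
s 273 [395.8 228.6] [372.4 223.9] [418.8 233.2] [0.634 0.125 0.07 ] [0.642 0.245 0.07 ] [0.638 0.186 0.07 ] [0.588 0.182 0.028]
```

View pics/crop1.png

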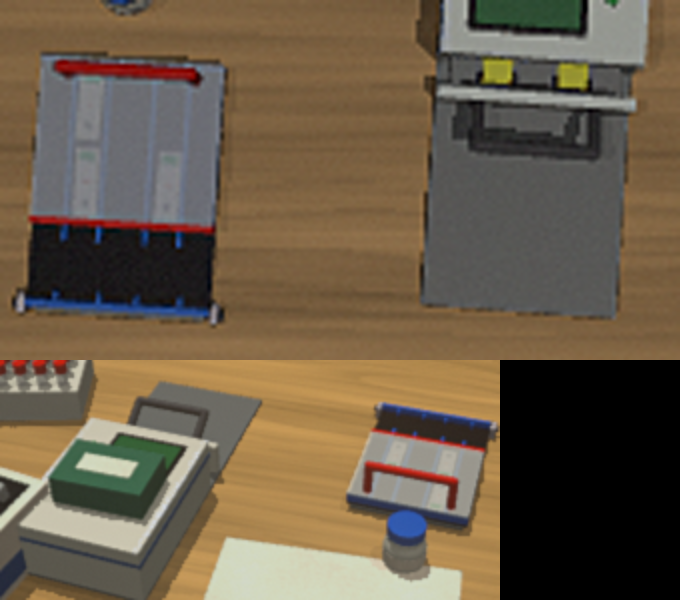

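```bash
python3 - <<'E'
from h import *
t=grab("top");s=grab("scene")
for p in((335.5,245.75),(384.25,248.75)): print("plate",onplane(t,p,.006).round(4))
for p in((339.5,193),(389,196.5)): print("face top",onplane(t,p,.054).round(4))
def dark(c,x0,x1,y0,y1,v):
    g=c["f"].max(2); m=np.zeros(g.shape,np.uint8); m[y0:y1,x0:x1]=(g[y0:y1,x0:x1]<v)*255; return m
print(t["f"].max(2)[200:212,345:383:3]); print(s["f"].max(2)[182:206:2,252:300:3])
x,e=tri([(t,(260.8,187.1)),(s,(395.8,228.6))]);print("traybar",x.round(4),np.round(e,4))
x,e=tri([(t,(363.7,208.0)),(s,(275.5,192.7))]);print("drawerbar rough",x.round(4),np.round(e,4))
E
```

```text
plate [ 0.4339 -0.0711  0.006 ]
plate [ 0.4249 -0.2417  0.006 ]
face top [ 0.6151 -0.0821  0.054 ]
face top [ 0.6046 -0.2514  0.054 ]
[[48 34 83 78 86 87 86 83 85 46 93 39 82]
 [50 34 80 77 86 88 88 89 87 42 93 39 82]
 [52 34 37 36 43 88 86 84 89 45 96 42 82]
 [47 37 48 40 49 42 44 40 86 48 93 40 81]
 [56 32 39 38 40 45 47 47 42 47 97 40 81]
 [93 41 44 43 34 31 34 31 39 50 89 41 82]
 [88 41 54 54 50 49 46 44 41 32 47 43 85]
 [86 51 44 42 48 46 55 56 55 50 44 42 81]
 [86 91 76 64 52 47 45 43 41 48 53 54 80]
 [86 86 90 90 92 92 72 75 49 52 46 44 82]
 [84 87 87 86 90 88 91 89 90 91 89 71 88]
 [83 88 85 86 83 84 87 86 87 89 89 91 86]]
[[172 172 173 172 173 174 107 109 117 133 158 178 182 186 184 182]
 [171 176 179 175 172 125 107 108 109 108 106 109 115 137 174 180]
 [169 168 171 175 176 106 108 108 108 109 109 108 107 107 106 112]
 [183 178 145 120 116 108 109 109 109 108 108 109 109 109 108 109]
 [175 179  83  67  73  84  89 101 109 110 109 108 109 110 109 108]
 [174 180  75  61  53  55  64  73  80  89  93  99 109 108 109 110]
 [187 167  69 107 107 104  85  62  54  57  69  76  87  91 107 110]
 [186 127  60 109 108 108 109 110 105 102  70  56  55  77  87 108]
 [179  81  63 109 108 108 107 108 109 109 109 108 103  76  99 108]
 [192  71  80 108 106 107 108 107 107 108 107 109 103  70 106 109]
 [198 117 102 104 104 106 107 108 107 108 108 107  85  64 109 108]
 [204 204 202 194 153 115 104 104 107 107 108 110  77  66 108 108]]
traybar [0.632  0.1861 0.0648] [0.0002 0.0002]
drawerbar rough [ 0.5639 -0.1643  0.0689] [0.0007 0.0007]
```

Request:
step_arm([
  [[160,-275,0,-0.55,40],[160,-275,0,-0.55,40],[160,-275,0,-0.55,40],[160,-275,0,-0.55,40],[160,-275,0,-0.55,40],[160,-275,0,-0.55,40],[160,-275,0,-0.55,40],[160,-275,0,-0.55,40]],
])

```text
time: 1.02
tool_pos: [0.3193, 0.2489, 0.2058]
ee_rot: [3.141, 0.001, 2.298]
wrist_force: [0.9, 1.2, -0.3]
width: 0.0441
```

Request:
step_arm([
  [[160,-275,0,-0.78,40],[160,-275,0,-0.78,40],[160,-275,0,-0.78,40],[160,-275,0,-0.78,40],[160,-275,0,-0.78,40],[160,-275,0,-0.78,40],[160,-275,0,-0.78,40],[160,-275,0,-0.78,40]],
])

```text
time: 1.68
tool_pos: [0.4794, -0.0268, 0.2054]
ee_rot: [3.141, 0.001, 1.516]
wrist_force: [-0.5, 0.6, -0.1]
width: 0.0379
```

Request:
step_arm([
  [[82,-141,0,0,40],[82,-141,0,0,40],[82,-141,0,0,40],[82,-141,0,0,40],[82,-141,0,0,40],[82,-141,0,0,40]],
])

```text
time: 2.18
tool_pos: [0.5603, -0.1657, 0.204]
ee_rot: [-3.139, -0.001, 1.517]
wrist_force: [-0.7, 0.9, -0.1]
width: 0.0376
```

```bash
python3 - <<'E'
from h import *
w=grab("wrist"); im=cv2.resize(w["f"],(800,500)); cv2.imwrite("pics/w1.png",im[:,:,::-1])
print("proj bar guess",proj(w,(.562,-.164,.07)),"TCP",proj(w,robot.get_obs()["tool_pos"]))
E
```

```text
proj bar guess [323.8431335  191.63578999] TCP [321.80234363 240.81657995]
```

View pics/w1.png

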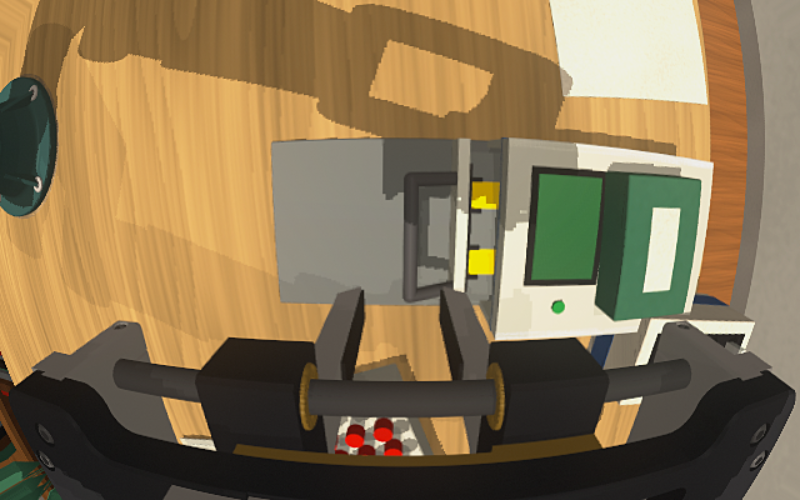

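Request:
step_arm([
  [[5,2,-80,0,40],[5,2,-80,0,40],[5,2,-120,0,40],[5,2,-150,0,40],[5,2,-150,0,40],[5,2,-150,0,40],[5,2,-150,0,0],[5,2,-150,0,0]],
])

```text
time: 2.9
tool_pos: [0.5675, -0.1625, 0.0596]
ee_rot: [3.135, 0.002, 1.521]
wrist_force: [0.3, -0.0, -0.2]
width: 0.0271
```

Request:
step_arm([
  [[0,0,0,0,0],[0,0,0,0,0],[0,0,0,0,0]],
])

```text
time: 3.15
tool_pos: [0.5666, -0.1627, 0.0578]
ee_rot: [3.137, 0.001, 1.52]
wrist_force: [-0.3, 0.4, 4.1]
width: 0.0112
```

Request:
step_arm([
  [[-12,0.6,0,0,0],[-24,1.3,0,0,0],[-36,1.9,0,0,0],[-48,2.5,0,0,0],[-60,3.2,0,0,0],[-72,3.8,0,0,0],[-84,4.5,0,0,0],[-90,4.8,0,0,0]],
])

```text
time: 3.82
tool_pos: [0.4763, -0.1571, 0.0577]
ee_rot: [3.137, -0.0, 1.52]
wrist_force: [2.3, 2.9, 4.2]
width: 0.011
```

Request:
step_arm([
  [[-5,0.3,0,0,0],[-10,0.5,0,0,0],[-15,0.8,0,0,0],[-18,1,0,0,0],[-18,1,0,0,0]],
])

```text
time: 4.23
tool_pos: [0.4584, -0.156, 0.0577]
ee_rot: [3.138, -0.001, 1.52]
wrist_force: [-0.8, 3.3, 7.2]
width: 0.011
```

Request:
step_arm([
  [[-4,0.2,0,0,0],[-8,0.4,0,0,0],[-12,0.6,0,0,0],[-12,0.6,0,0,0],[-12,0.6,0,0,0]],
])

```text
time: 4.65
tool_pos: [0.4465, -0.1553, 0.0577]
ee_rot: [3.138, -0.001, 1.52]
wrist_force: [-0.0, 4.6, 8.0]
width: 0.0109
```

Request:
step_arm([
  [[-4,0.2,0,0,0],[-8,0.4,0,0,0],[-10,0.5,0,0,0],[-10,0.5,0,0,0]],
])

```text
time: 4.98
tool_pos: [0.4381, -0.1547, 0.0578]
ee_rot: [3.134, -0.001, 1.52]
wrist_force: [5.1, 4.2, 4.5]
width: 0.0111
```

Request:
step_arm([
  [[-3,0.2,0,0,0],[-5,0.3,0,0,0],[-5,0.3,0,0,0],[-5,0.3,0,0,0]],
])

```text
time: 5.32
tool_pos: [0.4381, -0.1548, 0.0578]
ee_rot: [3.122, -0.001, 1.52]
wrist_force: [17.3, 3.3, -5.6]
width: 0.0109
```

Request:
step_arm([
  [[5,-0.3,0,0,0],[6,-0.3,0,0,40],[6,-0.3,0,0,40],[6,-0.3,0,0,40],[6,-0.3,0,0,40],[6,-0.3,50,0,40],[6,-0.3,100,0,40],[6,-0.3,150,0,40]],
])

```text
time: 5.98
tool_pos: [0.4347, -0.155, 0.1805]
ee_rot: [-3.138, -0.001, 1.519]
wrist_force: [1.8, -0.9, 0.4]
width: 0.0379
```

Request:
step_arm([
  [[40,70,20,0,40],[80,140,20,0,40],[120,210,20,0,40],[160,280,20,0,40],[191,335,20,0,40],[191,335,20,0,40],[191,335,20,0,40],[191,335,20,0,40]],
])

```text
time: 6.65
tool_pos: [0.6009, 0.1346, 0.1991]
ee_rot: [-3.141, 0.001, 1.52]
wrist_force: [1.2, -0.7, 0.5]
width: 0.0377
```

Request:
step_arm([
  [[0,0,0,0,40],[0,0,0,0,40],[0,0,0,0,40],[0,0,0,0,40]],
])

```text
time: 6.98
tool_pos: [0.6002, 0.1316, 0.1996]
ee_rot: [-3.141, 0.001, 1.518]
wrist_force: [-0.0, -0.4, 0.1]
width: 0.0378
```

Request:
step_arm([
  [[32,54,0,-0.005,40],[32,54,0,-0.005,40],[32,54,0,-0.005,40],[32,54,0,-0.005,40]],
])

```text
time: 7.32
tool_pos: [0.6325, 0.1859, 0.1997]
ee_rot: [-3.141, 0.001, 1.514]
wrist_force: [-0.5, -0.6, 0.5]
width: 0.0375
```

```bash
python3 - <<'E'
from h import *
w=grab("wrist");print(robot.get_obs()["tool_pos"])
print("expected bar mid",proj(w,(.632,.186,.07)))
for a,mu,p,q in blobs(redmask(w["f"]),60): print(a,mu.round(1),onplane(w,mu,.07).round(4),onplane(w,p,.07).round(4),onplane(w,q,.07).round(4),onplane(w,p,.025).round(4),onplane(w,q,.025).round(4))
t=grab("top");
for a,mu,p,q in blobs(redmask(t["f"])): 
    if 225<mu[0]<290: print("top",mu,p,q)
im=cv2.resize(w["f"],(640,400)); im2=cv2.resize(t["f"][190:270,325:405],(400,400),interpolation=cv2.INTER_CUBIC)
cv2.imwrite("pics/w2.png",cv2.resize(np.hstack([im,im2]),(800,308))[:,:,::-1])
E
```

```text
[0.63236605 0.18540918 0.19999295]
expected bar mid [321.55577058 194.02078884]
602 [212.8 186.8] [0.517  0.2007 0.07  ] [0.5187 0.2681 0.07  ] [0.5114 0.1277 0.07  ] [0.5016 0.2693 0.025 ] [0.4933 0.1085 0.025 ]
1235 [320. 194.] [0.6304 0.1861 0.07  ] [0.6336 0.2442 0.07  ] [0.6269 0.1226 0.07  ] [0.6333 0.242  0.025 ] [0.6255 0.1026 0.025 ]
top [270.91304348 187.76086957] [263.90772597 187.23926134] [278.05268122 188.29247913]
top [242.33333333 224.61111111] [236.98405779 224.21563924] [248.99235472 225.10341248]
top [277.625 226.75 ] [271.9765128  226.28579322] [283.06597995 227.19715332]
```

View pics/w2.png

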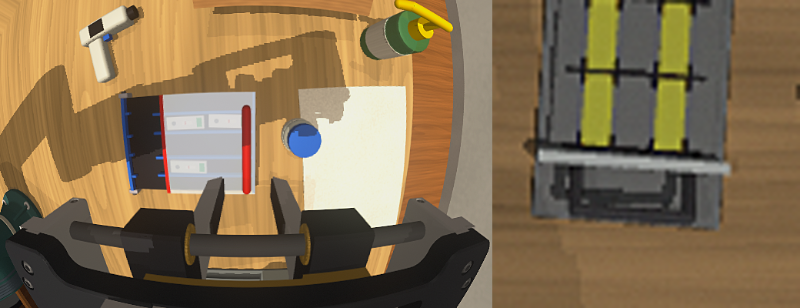

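Request:
step_arm([
  [[-2,0,-40,0,40],[-2,0,-80,0,40],[-2,0,-120,0,40],[-2,0,-146,0,40],[-2,0,-146,0,40],[-2,0,-146,0,40],[-2,0,-146,0,0],[-2,0,-146,0,0]],
])

```text
time: 8.08
tool_pos: [0.6329, 0.1869, 0.0578]
ee_rot: [3.135, -0.002, 1.514]
wrist_force: [-0.1, -0.9, 0.7]
width: 0.0277
```

Request:
step_arm([
  [[0,0,0,0,0],[0,0,0,0,0],[0,0,0,0,0],[0,0,0,0,0]],
])

```text
time: 8.42
tool_pos: [0.6313, 0.1872, 0.0558]
ee_rot: [3.139, -0.001, 1.515]
wrist_force: [-2.1, -0.1, 5.6]
width: 0.0109
```

Request:
step_arm([
  [[-3,0.2,10,0,0],[-7,0.4,20,0,0],[-11.5,0.6,30,0,0],[-16,0.9,39.5,0,0],[-21,1.2,49,0,0],[-27,1.5,58,0,0],[-33,1.8,66.5,0,0],[-39.5,2.2,75,0,0]],
])

```text
time: 9.08
tool_pos: [0.5936, 0.1892, 0.1307]
ee_rot: [3.134, -0.001, 1.514]
wrist_force: [6.0, 0.0, 0.2]
width: 0.0107
```

Request:
step_arm([
  [[-7,0.4,8,0,0],[-14.5,0.8,16,0,0],[-22,1.2,23,0,0],[-30,1.7,30,0,0],[-34,2,33.5,0,0],[-34,2,33.5,0,0],[-34,2,33.5,0,0],[-34,2,33.5,0,0]],
])

```text
time: 9.75
tool_pos: [0.5605, 0.1909, 0.1654]
ee_rot: [3.131, -0.001, 1.514]
wrist_force: [6.5, -0.6, 4.7]
width: 0.011
```

```bash
python3 - <<'E'
from h import *
w=grab("wrist");t=grab("top")
im=w["f"]; im2=cv2.resize(t["f"][170:260,220:310],(400,400),interpolation=cv2.INTER_CUBIC)
cv2.imwrite("pics/w3.png",cv2.resize(np.hstack([im,im2]),(800,308))[:,:,::-1])
E
```

```text
(no output)
```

View pics/w3.png

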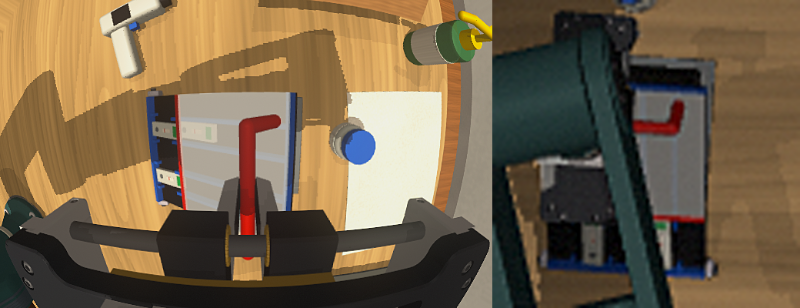

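Request:
step_arm([
  [[8,-0.5,-7,0,0],[16,-0.9,-14,0,0],[24,-1.3,-22,0,0],[32,-1.8,-31,0,0],[39,-2.2,-39.5,0,0],[45,-2.5,-48,0,0],[51,-2.8,-57,0,0],[56,-3.1,-66,0,0]],
])

```text
time: 10.52
tool_pos: [0.6152, 0.188, 0.0967]
ee_rot: [3.137, -0.001, 1.515]
wrist_force: [6.2, 0.1, 1.6]
width: 0.0108
```

Request:
step_arm([
  [[5,-0.2,-9,0,0],[9,-0.5,-19,0,0],[13,-0.7,-29,0,0],[16,-0.9,-38,0,0],[17.5,-1.1,-42.5,0,0],[17.5,-1.1,-42.5,0,0],[17.5,-1.1,-42.5,0,0],[17.5,-1.1,-42.5,0,0]],
])

```text
time: 11.18
tool_pos: [0.6312, 0.1871, 0.0551]
ee_rot: [3.14, -0.0, 1.515]
wrist_force: [2.5, -0.1, 6.2]
width: 0.0109
```

Request:
step_arm([
  [[0,0,0,0,40],[0,0,0,0,40],[0,0,0,0,40],[0,0,0,0,40],[0,0,40,0,40],[0,0,80,0,40],[0,0,120,0,40],[0,0,145,0,40]],
])

```text
time: 11.85
tool_pos: [0.6312, 0.1873, 0.2031]
ee_rot: [3.137, -0.001, 1.515]
wrist_force: [0.1, 0.2, 0.9]
width: 0.0376
```

Request:
step_arm([
  [[-120,8,0,0.9,45],[-120,8,0,0.9,45],[-120,8,0,0.9,45],[-120,8,0,0.9,45],[-120,8,0,0.9,45],[-120,8,0,0.9,45],[-120,8,0,0.9,45],[-120,8,0,0.9,45]],
])

```text
time: 12.52
tool_pos: [0.5098, 0.195, 0.198]
ee_rot: [-3.14, -0.001, 2.42]
wrist_force: [-0.0, -0.1, 0.5]
width: 0.0426
```

Request:
step_arm([
  [[-60,0,0,0.672,45],[-60,0,0,0.672,45],[-60,0,0,0.672,45],[-60,0,0,0.672,45],[-60,0,0,0.672,45],[-60,0,0,0.672,45],[-60,0,0,0.672,45],[-60,0,0,0.672,45]],
])

```text
time: 13.18
tool_pos: [0.4502, 0.1949, 0.1981]
ee_rot: [-3.141, -0.001, 3.085]
wrist_force: [-0.5, 0.3, 0.5]
width: 0.0424
```

```bash
python3 - <<'E'
from h import *
o=robot.get_obs();print(o["tool_pos"],o["ee_rot"],o["joint_positions"])
w=grab("wrist");t=grab("top")
for n,X in (("c0",(.4613,.160,.02)),("c1",(.465,.230,.02))): print(n,proj(w,X),proj(t,X))
im=w["f"]; im2=cv2.resize(t["f"][170:260,220:310],(400,400),interpolation=cv2.INTER_CUBIC)
cv2.imwrite("pics/w4.png",cv2.resize(np.hstack([im,im2]),(800,308))[:,:,::-1]); np.save("w4.npy",im)
E
```

```text
[0.45021488 0.19494681 0.19813608] [-3.14139734e+00 -1.19257853e-03  3.08544262e+00] [ 2.92848677e-01 -4.32245806e-02  1.51817983e+00  2.25330302e-04
  1.66782487e+00 -1.22177604e+00]
c0 [293.07174452 196.73008746] [269.19221317 237.34365793]
c1 [351.83726124 196.56442534] [249.08187906 236.09626134]
```

View pics/w4.png

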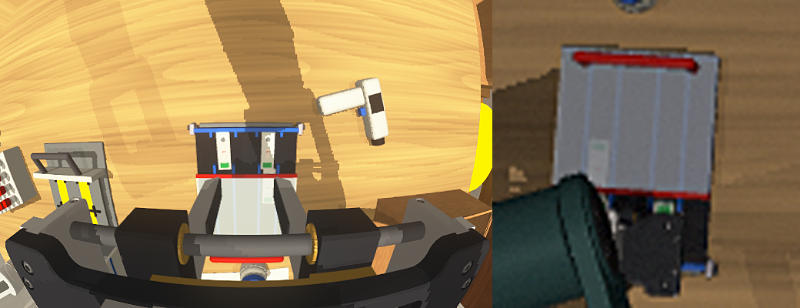

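```bash
cat >> h.py <<'E'
def whites(c,box,amin=60,v=150,smax=70):
    x0,x1,y0,y1=box; H=cv2.cvtColor(c["f"],cv2.COLOR_RGB2HSV); m=np.zeros(H.shape[:2],np.uint8)
    m[y0:y1,x0:x1]=(((H[...,2]>v)&(H[...,1]<smax))*255)[y0:y1,x0:x1]
    m=cv2.morphologyEx(m,cv2.MORPH_CLOSE,np.ones((3,3)))
    out=[]
    for k in cv2.findContours(m,cv2.RETR_EXTERNAL,cv2.CHAIN_APPROX_NONE)[0]:
        if cv2.contourArea(k)>=amin: out.append((cv2.contourArea(k),cv2.minAreaRect(k)))
    return out
def meas(c,box,z,**k):
    for a,r in whites(c,box,**k):
        P=np.array([onplane(c,p,z) for p in cv2.boxPoints(r)])
        e=P[1]-P[0] if np.linalg.norm(P[1]-P[0])>np.linalg.norm(P[2]-P[1]) else P[2]-P[1]
        print("area",a,"px",np.round(r[0],1),"centre",P.mean(0).round(4),"sides",np.linalg.norm(P[1]-P[0]).round(4),np.linalg.norm(P[2]-P[1]).round(4),"ang",round(float((np.arctan2(e[1],e[0])+np.pi/2)%np.pi-np.pi/2),3))
E
python3 - <<'E'
from h import *
w=grab("wrist")
H=cv2.cvtColor(w["f"],cv2.COLOR_RGB2HSV)
print(H[170:222:5,291].tolist())
meas(w,(260,385,165,226),.02)
E
```

```text
[[108, 152, 241], [30, 9, 253], [20, 33, 162], [25, 18, 254], [25, 19, 251], [34, 16, 255], [27, 19, 253], [27, 18, 252], [20, 12, 255], [64, 167, 196], [17, 44, 116]]
area 843.5 px [348. 198.] centre [0.4675 0.2255 0.02  ] sides 0.0212 0.0668 ang -0.027
area 796.0 px [290.1 195.3] centre [0.4602 0.1565 0.02  ] sides 0.0212 0.0606 ang -0.021
```

Request:
step_arm([
  [[10,-38,-40,0,45],[10,-38,-80,0,45],[10,-38,-80,0,45],[10,-38,-80,0,45],[10,-38,-80,0,45],[10,-38,-80,0,45]],
])

```text
time: 13.83
tool_pos: [0.462, 0.1579, 0.121]
ee_rot: [3.14, 0.004, 3.087]
wrist_force: [-0.0, -0.2, 0.7]
width: 0.0422
```

```bash
python3 - <<'E'
from h import *
w=grab("wrist"); print(robot.get_obs()["tool_pos"])
e=proj(w,(.460,.1565,.02));print(e)
x,y=int(e[0]),int(e[1])
meas(w,(x-30,x+30,max(y-70,0),y+70),.02); meas(w,(x-30,x+30,max(y-70,0),y+70),.014)
im=w["f"].copy(); cv2.circle(im,(x,y),3,(255,0,0),1); cv2.imwrite("pics/w5.png",im[:,:,::-1])
o=dict(w); 
for a,r in whites(w,(x-30,x+30,max(y-70,0),y+70)): print(r[0], (onplane(w,r[0],.02)-w["o"]).round(3))
E
```

```text
[0.46221536 0.15793827 0.12132293]
[320.25176557 200.47366281]
area 1385.5 px [319.5 257. ] centre [0.5185 0.1525 0.02  ] sides 0.058 0.0267 ang 1.517
area 1234.0 px [320.  199.3] centre [0.4597 0.1563 0.02  ] sides 0.0203 0.0596 ang -0.012
area 128.5 px [304. 157.] centre [0.4184 0.144  0.02  ] sides 0.0055 0.0255 ang 1.511
area 1385.5 px [319.5 257. ] centre [0.5213 0.1523 0.014 ] sides 0.0592 0.0272 ang 1.517
area 1234.0 px [320.  199.3] centre [0.4612 0.1562 0.014 ] sides 0.0207 0.0608 ang -0.012
area 128.5 px [304. 157.] centre [0.4191 0.1436 0.014 ] sides 0.0056 0.026 ang 1.511
(319.5, 257.0) [ 0.132 -0.008 -0.28 ]
(319.9769592285156, 199.3428955078125) [ 0.073 -0.004 -0.28 ]
(304.0, 157.0) [ 0.032 -0.017 -0.28 ]
```

View pics/w5.png

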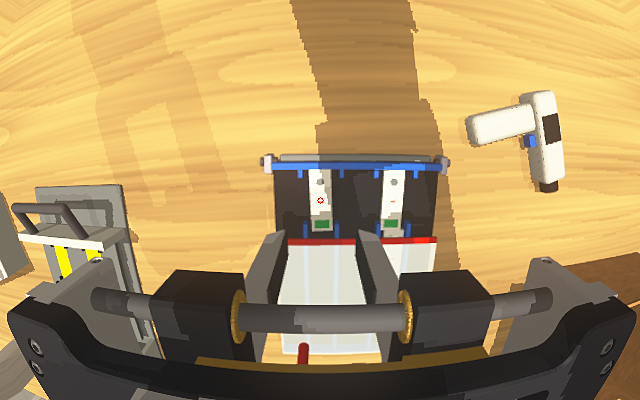

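Request:
step_arm([
  [[-2,-1.6,-40,0,42],[-2,-1.6,-75,0,42],[-2,-1.6,-92,0,42],[-2,-1.6,-92,0,42],[-2,-1.6,-92,0,42],[-2,-1.6,-92,0,42]],
])

```text
time: 14.38
tool_pos: [0.4608, 0.1562, 0.0294]
ee_rot: [3.14, 0.005, 3.087]
wrist_force: [0.3, 0.1, 0.1]
width: 0.0394
```

Request:
step_arm([
  [[0,0,-7,0,42],[0,0,-13,0,42],[0,0,-13,0,42],[0,0,-13,0,42],[0,0,-13,0,0],[0,0,-13,0,0],[0,0,-13,0,0],[0,0,-13,0,0]],
])

```text
time: 15.05
tool_pos: [0.4591, 0.1554, 0.0142]
ee_rot: [3.141, 0.001, 3.087]
wrist_force: [0.0, 0.1, 5.2]
width: 0.0197
```

Request:
step_arm([
  [[0,0,0,0,0],[0,0,0,0,0],[0,0,10,0,0],[0,0,25,0,0],[0,0,50,0,0],[0,0,90,0,0],[0,0,110,0,0],[0,0,110,0,0]],
])

```text
time: 15.72
tool_pos: [0.4612, 0.1561, 0.1294]
ee_rot: [3.139, 0.009, 3.087]
wrist_force: [-0.0, 0.5, 0.3]
width: 0.0196
```

Request:
step_arm([
  [[5,-30,50,0,0],[15,-70,50,0,0],[20,-110,50,0,0],[25,-150,50,0,0],[30,-190,50,0,0],[35,-230,50,0,0],[40,-270,50,0,0],[40,-310,50,0,0]],
])

```text
time: 16.38
tool_pos: [0.4977, -0.1546, 0.1719]
ee_rot: [3.14, -0.003, 3.087]
wrist_force: [0.2, 0.7, -0.7]
width: 0.0194
```

Request:
step_arm([
  [[0,-5,0,0,0],[0,-5,0,0,0],[0,-5,0,0,0],[0,-5,0,0,0]],
])

```text
time: 16.72
tool_pos: [0.4982, -0.1565, 0.1729]
ee_rot: [3.14, -0.002, 3.088]
wrist_force: [-0.5, -0.6, 0.1]
width: 0.0193
```

```bash
cat >> h.py <<'E'
def yellows(c,z,amin=40,box=None,hi=255):
    H=cv2.cvtColor(c["f"],cv2.COLOR_RGB2HSV); m=((H[...,0]>=26)&(H[...,0]<=34)&(H[...,1]>170)&(H[...,2]>70)).astype(np.uint8)*255
    if box: k=np.zeros_like(m);k[box[2]:box[3],box[0]:box[1]]=255;m&=k
    for k in cv2.findContours(m,cv2.RETR_EXTERNAL,cv2.CHAIN_APPROX_NONE)[0]:
        if cv2.contourArea(k)<amin: continue
        r=cv2.minAreaRect(k); P=np.array([onplane(c,p,z) for p in cv2.boxPoints(r)]); a,b=P[1]-P[0],P[2]-P[1]; e=a if np.linalg.norm(a)>np.linalg.norm(b) else b
        print("Y",cv2.contourArea(k),np.round(r[0],1),P.mean(0).round(4),np.linalg.norm(a).round(4),np.linalg.norm(b).round(4),"ang",round(float((np.arctan2(e[1],e[0])+np.pi/2)%np.pi-np.pi/2),3))
E
python3 - <<'E'
from h import *
w=grab("wrist");o=robot.get_obs();print(o["tool_pos"],o["width"])
yellows(w,.02)
t=grab("top");print("top");yellows(t,.02,20,(325,405,150,270))
cv2.imwrite("pics/w6.png",w["f"][:,:,::-1])
E
```

```text
[ 0.49841852 -0.15628712  0.17318989] 0.01969279326429329
Y 47.0 [339.4 280.5] [ 0.6115 -0.1407  0.02  ] 0.0397 0.0084 ang -0.156
Y 102.0 [345.1 194.8] [ 0.5042 -0.1308  0.02  ] 0.0305 0.0172 ang -0.906
Y 805.0 [289.  216.5] [ 0.5268 -0.195   0.02  ] 0.0244 0.0628 ang -0.072
top
Y 67.5 [372.1 197.5] [ 0.6034 -0.1973  0.02  ] 0.0512 0.0242 ang -0.069
Y 27.5 [353.5 196. ] [ 0.608  -0.1324  0.02  ] 0.0175 0.0491 ang 0.004
```

View pics/w6.png

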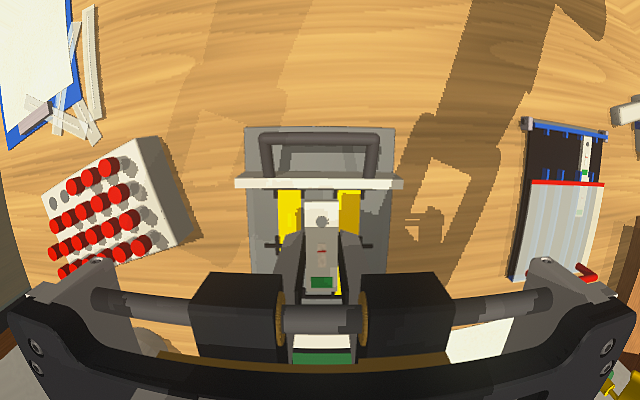

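Request:
step_arm([
  [[-40,40,20,0,0],[-60,70,40,0,0],[-60,70,40,0,0],[-60,70,40,0,0],[-60,70,40,0,0],[-60,70,40,0,0]],
])

```text
time: 17.32
tool_pos: [0.4388, -0.0878, 0.2132]
ee_rot: [-3.141, -0.0, 3.088]
wrist_force: [0.8, -0.4, -0.6]
width: 0.0192
```

```bash
python3 - <<'E'
from h import *
w=grab("wrist");o=robot.get_obs();print(o["tool_pos"],o["width"])
for z in(.01,.02,.03): print(z);yellows(w,z,60)
E
```

```text
[ 0.43872468 -0.0880932   0.21274164] 0.01934841744893368
0.01
Y 665.5 [245.9 253. ] [ 0.5332 -0.1978  0.01  ] 0.0261 0.0627 ang -0.046
0.02
Y 665.5 [245.9 253. ] [ 0.5288 -0.1948  0.02  ] 0.0254 0.061 ang -0.046
0.03
Y 665.5 [245.9 253. ] [ 0.5243 -0.1919  0.03  ] 0.0247 0.0594 ang -0.046
```

Request:
step_arm([
  [[30,-30,0,0,0],[60,-60,0,0,0],[87,-90,0,0,0],[87,-107,-30,0,0],[87,-107,-70,0,0],[87,-107,-110,0,0],[87,-107,-150,0,0],[87,-107,-150,0,0]],
])

```text
time: 18.03
tool_pos: [0.5185, -0.1926, 0.0518]
ee_rot: [3.133, -0.02, 3.085]
wrist_force: [-1.6, 0.0, -1.4]
width: 0.0196
```

Request:
step_arm([
  [[0,0,0,0,0],[0,0,0,0,0],[0,0,0,0,0]],
])

```text
time: 18.28
tool_pos: [0.5281, -0.1964, 0.0672]
ee_rot: [-3.139, 0.006, 3.087]
wrist_force: [-0.1, 0.0, 0.9]
width: 0.0197
```

Request:
step_arm([
  [[-2,1,-15,0,0],[-2,1,-30,0,0],[-2,1,-36,0,0],[-2,1,-36,0,0],[-2,1,-36,0,0],[-2,1,-36,0,0],[-2,1,-36,0,0]],
])

```text
time: 18.87
tool_pos: [0.5247, -0.1946, 0.0292]
ee_rot: [-3.141, 0.003, 3.087]
wrist_force: [-0.1, -0.1, 0.8]
width: 0.0192
```

Request:
step_arm([
  [[1,0,-3,0,0],[1,0,-6,0,0],[1,0,-8,0,0],[1,0,-8,0,0],[1,0,-8,0,0]],
])

```text
time: 19.28
tool_pos: [0.5252, -0.1942, 0.0203]
ee_rot: [-3.141, 0.001, 3.087]
wrist_force: [-0.1, 1.7, 3.6]
width: 0.0194
```

Request:
step_arm([
  [[0,0,0,0,42],[0,0,0,0,42],[0,0,0,0,42],[0,0,0,0,42],[0,0,40,0,42],[0,0,80,0,42],[0,0,120,0,42],[0,0,150,0,42]],
])

```text
time: 19.95
tool_pos: [0.5247, -0.1936, 0.1717]
ee_rot: [3.141, 0.001, 3.087]
wrist_force: [1.2, -0.3, 0.2]
width: 0.0396
```

Request:
step_arm([
  [[-20,40,30,0,42],[-40,80,30,0,42],[-50,110,30,0,42],[-50,110,30,0,42],[-50,110,30,0,42],[-50,110,30,0,42]],
])

```text
time: 20.45
tool_pos: [0.4743, -0.084, 0.1986]
ee_rot: [3.141, -0.002, 3.088]
wrist_force: [0.2, -0.8, -0.3]
width: 0.0396
```

```bash
python3 - <<'E'
from h import *
w=grab("wrist");o=robot.get_obs();print(o["tool_pos"],o["width"])
e=proj(w,(.5265,-.195,.025));print(e);x,y=map(int,e);meas(w,(x-30,x+30,y-40,y+40),.026,v=140)
print("yellow");yellows(w,.02,20)
cv2.imwrite("pics/w7.png",np.hstack([w["f"][120:360,200:520]])[:,:,::-1])
E
```

```text
[ 0.47450968 -0.08457247  0.19846101] 0.039825491712897794
[235.12947438 232.83826707]
area 192.0 px [215.  265.5] centre [ 0.5714 -0.2302  0.026 ] sides 0.0227 0.0407 ang 0.902
area 277.5 px [255.5 242. ] centre [ 0.5395 -0.1701  0.026 ] sides 0.0215 0.0323 ang -0.116
area 1179.5 px [234.5 226.5] centre [ 0.519  -0.1959  0.026 ] sides 0.0752 0.0714 ang 1.515
yellow
Y 575.5 [290. 281.] [ 0.6004 -0.1327  0.02  ] 0.0232 0.0644 ang -0.083
Y 229.5 [239.5 267. ] [ 0.5768 -0.1982  0.02  ] 0.0261 0.0238 ang 1.552
Y 588.0 [288.  232.5] [ 0.5315 -0.1289  0.02  ] 0.0244 0.0622 ang -0.077
```

View pics/w7.png

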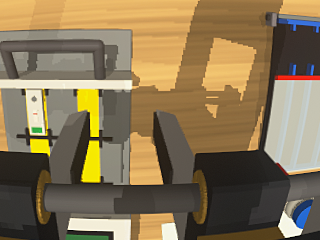

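Request:
step_arm([
  [[0,40,0,0,42],[-5,80,0,0,42],[-10,120,0,0,42],[-10,160,0,0,42],[-10,200,0,0,42],[-10,240,0,0,42],[-10,280,0,0,42],[-10,310,-20,0,42]],
])

```text
time: 21.17
tool_pos: [0.4675, 0.2286, 0.1825]
ee_rot: [3.138, 0.006, 3.086]
wrist_force: [0.7, -0.4, -0.2]
width: 0.0391
```

Request:
step_arm([
  [[0,0,-40,0,42],[0,0,-58,0,42],[0,0,-58,0,42],[0,0,-58,0,42],[0,0,-58,0,42]],
])

```text
time: 21.58
tool_pos: [0.4661, 0.2253, 0.1226]
ee_rot: [3.141, 0.001, 3.085]
wrist_force: [0.2, -0.3, -0.2]
width: 0.0397
```

```bash
python3 - <<'E'
from h import *
w=grab("wrist"); print(robot.get_obs()["tool_pos"])
e=proj(w,(.464,.2264,.02));print(e)
x,y=int(e[0]),int(e[1])
meas(w,(x-30,x+30,max(y-70,0),y+38),.02)
E
```

```text
[0.46641798 0.22551438 0.12343891]
[322.95504194 199.95487555]
area 1330.0 px [323. 202.] centre [0.467  0.2263 0.02  ] sides 0.0221 0.0667 ang -0.045
```

Request:
step_arm([
  [[-2.5,1,-40,0,42],[-2.5,1,-75,0,42],[-2.5,1,-93,0,42],[-2.5,1,-93,0,42],[-2.5,1,-93,0,42],[-2.5,1,-93,0,42]],
])

```text
time: 22.13
tool_pos: [0.4644, 0.2273, 0.0315]
ee_rot: [3.139, 0.005, 3.086]
wrist_force: [0.6, -0.6, 0.5]
width: 0.0396
```

Request:
step_arm([
  [[0,0,-7,0,42],[0,0,-12,0,42],[0,0,-12,0,42],[0,0,-12,0,42]],
])

```text
time: 22.47
tool_pos: [0.4621, 0.2269, 0.0167]
ee_rot: [3.141, 0.0, 3.087]
wrist_force: [0.3, 0.4, -0.3]
width: 0.0391
```

Request:
step_arm([
  [[0,0,-1,0,0],[0,0,-1,0,0],[0,0,-1,0,0],[0,0,-1,0,0],[0,0,-1,0,0],[0,0,0,0,0],[0,0,10,0,0],[0,0,30,0,0]],
])

```text
time: 23.13
tool_pos: [0.4602, 0.2261, 0.045]
ee_rot: [-3.139, -0.005, 3.087]
wrist_force: [-0.1, -0.3, -0.5]
width: 0.0192
```

Request:
step_arm([
  [[0,0,40,0,0],[0,0,80,0,0],[0,0,130,0,0],[0,0,150,0,0],[0,0,150,0,0]],
])

```text
time: 23.55
tool_pos: [0.4654, 0.2282, 0.2061]
ee_rot: [3.135, 0.014, 3.087]
wrist_force: [0.3, 0.5, 1.2]
width: 0.0197
```

Request:
step_arm([
  [[10,-40,0,0,0],[20,-80,0,0,0],[30,-120,0,0,0],[40,-160,0,0,0],[50,-200,0,0,0],[60,-240,0,0,0],[67,-280,0,0,0],[67,-315,0,0,0]],
])

```text
time: 24.22
tool_pos: [0.5291, -0.0906, 0.1961]
ee_rot: [3.141, -0.001, 3.086]
wrist_force: [0.6, 0.4, 0.4]
width: 0.0196
```

Request:
step_arm([
  [[0,-30,0,0,0],[0,-40,-30,0,0],[0,-40,-60,0,0],[0,-40,-90,0,0],[0,-40,-120,0,0],[0,-40,-135,0,0],[0,-40,-135,0,0],[0,-40,-135,0,0]],
])

```text
time: 24.88
tool_pos: [0.5281, -0.1278, 0.0607]
ee_rot: [3.141, -0.003, 3.087]
wrist_force: [0.0, 0.2, 0.7]
width: 0.0195
```

Request:
step_arm([
  [[0,0,0,0,0],[0,0,0,0,0],[0,0,0,0,0]],
])

```text
time: 25.13
tool_pos: [0.5304, -0.1285, 0.0637]
ee_rot: [-3.141, 0.004, 3.087]
wrist_force: [0.1, 0.1, -0.6]
width: 0.0194
```

Request:
step_arm([
  [[0,0,-15,0,0],[0,-0.5,-30,0,0],[0,-0.5,-34,0,0],[0,-0.5,-34,0,0],[0,-0.5,-34,0,0],[0,-0.5,-34,0,0]],
])

```text
time: 25.63
tool_pos: [0.53, -0.1289, 0.0289]
ee_rot: [-3.141, 0.002, 3.087]
wrist_force: [-0.8, -0.3, -0.7]
width: 0.0196
```

Request:
step_arm([
  [[0,0,-3,0,0],[0,0,-6,0,0],[0,0,-8,0,0],[0,0,-8,0,0],[0,0,-8,0,0]],
])

```text
time: 26.05
tool_pos: [0.5306, -0.1289, 0.0216]
ee_rot: [-3.141, 0.004, 3.087]
wrist_force: [-0.2, -0.1, 5.2]
width: 0.0193
```

Request:
step_arm([
  [[0,0,0,0,42],[0,0,0,0,42],[0,0,0,0,42],[0,0,0,0,42],[0,0,40,0,42],[0,0,80,0,42],[0,0,120,0,42],[0,0,150,0,42]],
])

```text
time: 26.72
tool_pos: [0.5294, -0.1285, 0.1722]
ee_rot: [3.141, 0.002, 3.087]
wrist_force: [1.5, 0.5, 0.5]
width: 0.0392
```

Request:
step_arm([
  [[-20,40,30,0,42],[-40,80,30,0,42],[-50,110,30,0,42],[-50,110,30,0,42],[-50,110,30,0,42],[-50,110,30,0,42]],
])

```text
time: 27.22
tool_pos: [0.4789, -0.0187, 0.1988]
ee_rot: [-3.141, -0.001, 3.088]
wrist_force: [-0.2, 0.6, 0.5]
width: 0.0394
```

```bash
python3 - <<'E'
from h import *
w=grab("wrist");o=robot.get_obs();print(o["tool_pos"],o["width"])
yellows(w,.02,20)
cv2.imwrite("pics/w8.png",cv2.resize(w["f"][140:340,130:350],(660,600),interpolation=cv2.INTER_CUBIC)[:,:,::-1])
E
```

```text
[ 0.47909488 -0.01928045  0.19861413] 0.040035862778865304
Y 228.5 [240. 267.] [ 0.5817 -0.1325  0.02  ] 0.0275 0.0239 ang 1.552
Y 197.0 [194. 263.] [ 0.5754 -0.1985  0.02  ] 0.0221 0.0275 ang 1.568
Y 27.0 [245.8 236. ] [ 0.5384 -0.1182  0.02  ] 0.0029 0.0517 ang -0.069
```

View pics/w8.png

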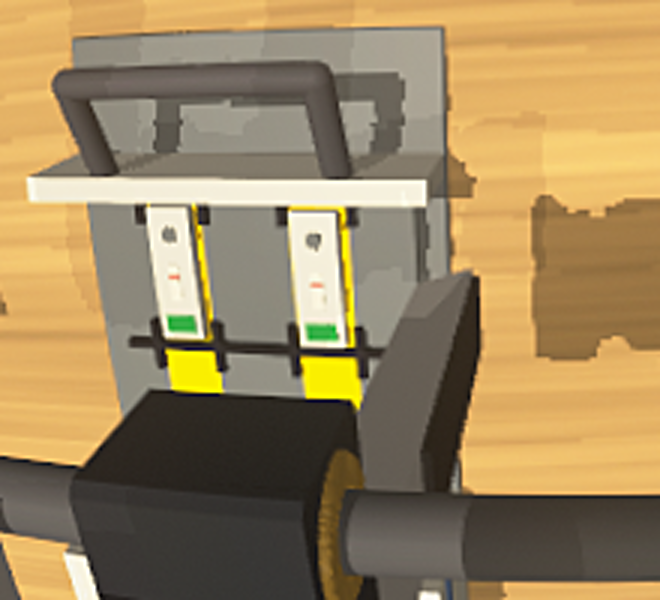

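Request:
step_arm([
  [[0,100,0,-0.95,40],[0,100,0,-0.95,40],[0,100,0,-0.95,40],[40,150,0,-0.95,40],[80,180,0,-0.95,40],[80,180,0,-0.95,40],[80,180,0,-0.95,40],[80,180,0,-0.95,40]],
])

```text
time: 27.93
tool_pos: [0.5607, 0.1611, 0.1966]
ee_rot: [-3.137, -0.001, 2.13]
wrist_force: [-0.8, 0.2, -0.1]
width: 0.0376
```

Request:
step_arm([
  [[40,26,0,-0.623,40],[72,26,0,-0.623,40],[72,26,0,-0.623,40],[72,26,0,-0.623,40],[72,26,0,-0.623,40],[72,26,0,-0.623,40],[72,26,0,-0.623,40],[72,26,0,-0.623,40]],
])

```text
time: 28.6
tool_pos: [0.6315, 0.1864, 0.1988]
ee_rot: [-3.141, 0.0, 1.515]
wrist_force: [0.3, -0.3, 0.2]
width: 0.0374
```

```bash
python3 - <<'E'
from h import *
w=grab("wrist");o=robot.get_obs();print(o["tool_pos"],o["ee_rot"])
for a,mu,p,q in blobs(redmask(w["f"]),200): print(a,onplane(w,mu,.07).round(4),onplane(w,p,.07).round(4),onplane(w,q,.07).round(4))
E
```

```text
[0.63137385 0.1865914  0.19917116] [-3.14114466e+00  2.33984268e-04  1.51481753e+00]
596 [0.5169 0.2005 0.07  ] [0.5186 0.2678 0.07  ] [0.5115 0.1285 0.07  ]
1238 [0.6303 0.1859 0.07  ] [0.6335 0.2447 0.07  ] [0.6269 0.1222 0.07  ]
```

Tray unchanged; repeat the tipping.

Request:
step_arm([
  [[-1,0,-40,0,40],[-1,0,-80,0,40],[-1,0,-120,0,40],[-1,0,-145,0,40],[-1,0,-145,0,40],[-1,0,-145,0,40],[-1,0,-145,0,0],[-1,0,-145,0,0]],
])

```text
time: 29.32
tool_pos: [0.6324, 0.1878, 0.0585]
ee_rot: [3.135, -0.002, 1.514]
wrist_force: [0.1, 0.1, 0.2]
width: 0.0273
```

Request:
step_arm([
  [[0,0,0,0,0],[0,0,0,0,0],[0,0,0,0,0],[0,0,0,0,0]],
])

```text
time: 29.65
tool_pos: [0.6313, 0.1876, 0.0568]
ee_rot: [3.138, -0.001, 1.514]
wrist_force: [-0.7, 0.4, 5.3]
width: 0.0109
```

Request:
step_arm([
  [[-3,0.2,10,0,0],[-7,0.4,20,0,0],[-11.5,0.6,30,0,0],[-16,0.9,39.5,0,0],[-21,1.2,49,0,0],[-27,1.5,58,0,0],[-33,1.8,66.5,0,0],[-39.5,2.2,75,0,0]],
])

```text
time: 30.32
tool_pos: [0.5939, 0.1896, 0.1313]
ee_rot: [3.133, -0.001, 1.513]
wrist_force: [6.3, 1.0, 0.2]
width: 0.0115
```

Request:
step_arm([
  [[-7,0.4,8,0,0],[-14.5,0.8,16,0,0],[-22,1.2,23,0,0],[-30,1.7,30,0,0],[-34,2,33.5,0,0],[-34,2,33.5,0,0],[-34,2,33.5,0,0],[-34,2,33.5,0,0]],
])

```text
time: 30.98
tool_pos: [0.5607, 0.1913, 0.1663]
ee_rot: [3.13, -0.001, 1.513]
wrist_force: [6.8, -0.0, 5.8]
width: 0.0108
```

```bash
python3 - <<'E'
from h import *
w=grab("wrist")
cv2.imwrite("pics/w9.png",w["f"][90:300,160:460][:,:,::-1])
E
```

```text
(no output)
```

View pics/w9.png

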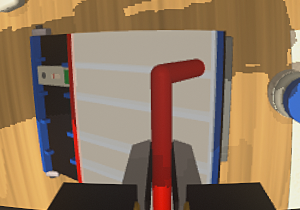

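Request:
step_arm([
  [[8,-0.5,-7,0,0],[16,-0.9,-14,0,0],[24,-1.3,-22,0,0],[32,-1.8,-31,0,0],[39,-2.2,-39.5,0,0],[45,-2.5,-48,0,0],[51,-2.8,-57,0,0],[56,-3.1,-66,0,0]],
])

```text
time: 31.7
tool_pos: [0.6153, 0.1885, 0.0976]
ee_rot: [3.136, -0.001, 1.514]
wrist_force: [4.8, -0.1, 2.0]
width: 0.0108
```

Request:
step_arm([
  [[5,-0.2,-9,0,0],[9,-0.5,-19,0,0],[13,-0.7,-29,0,0],[16,-0.9,-38,0,0],[17.5,-1.1,-43,0,0],[17.5,-1.1,-43,0,0],[17.5,-1.1,-43,0,0],[17.5,-1.1,-43,0,0]],
])

```text
time: 32.37
tool_pos: [0.6312, 0.1874, 0.0559]
ee_rot: [3.139, -0.001, 1.514]
wrist_force: [0.7, -1.1, 6.8]
width: 0.0113
```

Request:
step_arm([
  [[0,0,0,0,40],[0,0,0,0,40],[0,0,0,0,40],[0,0,0,0,40],[0,0,40,0,40],[0,0,80,0,40],[0,0,120,0,40],[0,0,145,0,40]],
])

```text
time: 33.03
tool_pos: [0.6308, 0.1876, 0.2034]
ee_rot: [3.137, -0.001, 1.514]
wrist_force: [0.2, -0.2, 0.9]
width: 0.0377
```

Request:
step_arm([
  [[-100,20,0,0.9,42],[-100,20,0,0.9,42],[-100,20,0,0.9,42],[-100,20,0,0.9,42],[-100,20,0,0.9,42],[-100,20,0,0.9,42],[-100,20,0,0.9,42],[-100,20,0,0.9,42]],
])

```text
time: 33.7
tool_pos: [0.5295, 0.2074, 0.1983]
ee_rot: [-3.14, -0.001, 2.419]
wrist_force: [0.4, 0.4, 0.3]
width: 0.0391
```

Request:
step_arm([
  [[-66,20,0,0.672,42],[-66,20,0,0.672,42],[-66,20,0,0.672,42],[-66,20,-40,0.672,42],[-66,20,-80,0.672,42],[-66,20,-80,0.672,42],[-66,20,-80,0.672,42],[-66,20,-80,0.672,42]],
])

```text
time: 34.37
tool_pos: [0.464, 0.2274, 0.1188]
ee_rot: [-3.142, -0.001, 3.084]
wrist_force: [1.0, 0.9, 0.1]
width: 0.0394
```

```bash
python3 - <<'E'
from h import *
w=grab("wrist"); o=robot.get_obs();print(o["tool_pos"],o["ee_rot"])
e=proj(w,(.464,.2264,.02));print(e)
x,y=int(e[0]),int(e[1])
meas(w,(x-30,x+30,max(y-70,0),y+36),.02)
im=cv2.rectangle(w["f"].copy(),(x-30,max(y-70,0)),(x+30,y+36),(255,0,0),1)
cv2.imwrite("pics/w10.png",im[90:330,160:520][:,:,::-1])
E
```

```text
[0.46503632 0.22771983 0.12030505] [3.14054008e+00 2.07506686e-03 3.08447370e+00]
[320.9287879  203.52110668]
area 1228.5 px [323.5 202.5] centre [0.4639 0.2288 0.02  ] sides 0.0191 0.059 ang -0.046
```

View pics/w10.png

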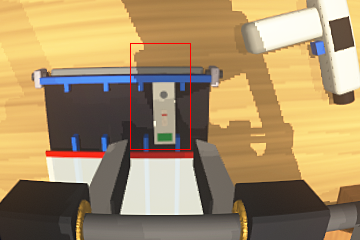

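Request:
step_arm([
  [[-1.5,1,-40,0,42],[-1.5,1,-75,0,42],[-1.5,1,-91,0,42],[-1.5,1,-91,0,42],[-1.5,1,-91,0,42],[-1.5,1,-91,0,42]],
])

```text
time: 34.92
tool_pos: [0.465, 0.2292, 0.031]
ee_rot: [3.139, 0.005, 3.085]
wrist_force: [-0.0, 0.2, -0.0]
width: 0.0396
```

Request:
step_arm([
  [[0,0,-7,0,42],[0,0,-12,0,42],[0,0,-12,0,42],[0,0,-12,0,42]],
])

```text
time: 35.25
tool_pos: [0.4626, 0.2283, 0.0161]
ee_rot: [3.142, -0.0, 3.086]
wrist_force: [-0.5, 0.2, 0.1]
width: 0.0395
```

Request:
step_arm([
  [[0,0,-0.5,0,0],[0,0,-0.5,0,0],[0,0,-0.5,0,0],[0,0,-0.5,0,0],[0,0,-0.5,0,0],[0,0,0,0,0],[0,0,10,0,0],[0,0,30,0,0]],
])

```text
time: 35.92
tool_pos: [0.4607, 0.2276, 0.0444]
ee_rot: [-3.139, -0.005, 3.086]
wrist_force: [-0.1, 0.5, -0.5]
width: 0.0193
```

Request:
step_arm([
  [[0,0,40,0,0],[0,0,80,0,0],[0,0,130,0,0],[0,0,150,0,0],[0,0,150,0,0],[0,0,150,0,0]],
])

```text
time: 36.42
tool_pos: [0.4636, 0.2288, 0.1993]
ee_rot: [3.139, 0.005, 3.086]
wrist_force: [0.2, -0.0, -0.2]
width: 0.0192
```

Request:
step_arm([
  [[15,-38,0,0,0],[30,-76,0,0,0],[45,-114,0,0,0],[60,-152,0,0,0],[75,-190,0,0,0],[90,-228,0,0,0],[105,-266,0,0,0],[120,-304,0,0,0]],
])

```text
time: 37.08
tool_pos: [0.5816, -0.0772, 0.1935]
ee_rot: [3.14, -0.005, 3.086]
wrist_force: [0.4, 1.0, 1.1]
width: 0.0193
```

Request:
step_arm([
  [[10,-35,0,0,0],[15.5,-57,0,0,0],[15.5,-57,-30,0,0],[15.5,-57,-60,0,0],[15.5,-57,-90,0,0],[15.5,-57,-120,0,0],[15.5,-57,-132,0,0],[15.5,-57,-132,0,0]],
])

```text
time: 37.75
tool_pos: [0.5939, -0.1313, 0.0577]
ee_rot: [3.138, -0.012, 3.086]
wrist_force: [0.5, 0.3, -0.8]
width: 0.019
```

Request:
step_arm([
  [[0,0,0,0,0],[0,0,0,0,0],[0,0,0,0,0],[0,0,0,0,0]],
])

```text
time: 38.08
tool_pos: [0.5995, -0.133, 0.0666]
ee_rot: [-3.141, 0.004, 3.086]
wrist_force: [-0.1, -0.1, -1.3]
width: 0.0193
```

Request:
step_arm([
  [[-0.5,0,-15,0,0],[-0.5,0,-30,0,0],[-0.5,0,-37,0,0],[-0.5,0,-37,0,0],[-0.5,0,-37,0,0],[-0.5,0,-37,0,0]],
])

```text
time: 38.58
tool_pos: [0.5984, -0.1329, 0.0283]
ee_rot: [-3.141, 0.002, 3.086]
wrist_force: [-0.2, -0.1, -0.6]
width: 0.0194
```

Request:
step_arm([
  [[0,0,-3,0,0],[0,0,-6,0,0],[0,0,-7,0,0],[0,0,-7,0,0],[0,0,-7,0,0]],
])

```text
time: 39.0
tool_pos: [0.5985, -0.1329, 0.0217]
ee_rot: [-3.141, 0.002, 3.086]
wrist_force: [-0.6, 0.9, 5.9]
width: 0.0189
```

Request:
step_arm([
  [[0,0,0,0,42],[0,0,0,0,42],[0,0,0,0,42],[0,0,0,0,42],[0,0,40,0,42],[0,0,80,0,42],[0,0,120,0,42],[0,0,150,0,42]],
])

```text
time: 39.67
tool_pos: [0.598, -0.1327, 0.173]
ee_rot: [-3.141, 0.002, 3.086]
wrist_force: [0.6, -1.5, 1.2]
width: 0.0395
```

Request:
step_arm([
  [[-20,40,30,0,42],[-40,80,30,0,42],[-50,105,30,0,42],[-50,105,30,0,42],[-50,105,30,0,42],[-50,105,30,0,42]],
])

```text
time: 40.17
tool_pos: [0.5475, -0.0278, 0.1994]
ee_rot: [-3.141, -0.001, 3.086]
wrist_force: [-0.4, -0.5, 0.7]
width: 0.0395
```

```bash
python3 - <<'E'
from h import *
w=grab("wrist");t=grab("top");o=robot.get_obs();print(o["tool_pos"],o["width"])
yellows(w,.02,20)
a=cv2.resize(w["f"][120:320,130:350],(440,400),interpolation=cv2.INTER_CUBIC); b=cv2.resize(t["f"][170:260,220:310],(360,360),interpolation=cv2.INTER_CUBIC)
im=np.zeros((400,800,3),np.uint8); im[:,:440]=a; im[:360,440:]=b
cv2.imwrite("pics/w11.png",im[:,:,::-1])
E
```

```text
[ 0.54772459 -0.02857449  0.19910311] 0.03953498603075236
Y 681.0 [193.2 230.5] [ 0.5975 -0.1997  0.02  ] 0.0249 0.0647 ang -0.058
Y 32.0 [246.  170.5] [ 0.5236 -0.1172  0.02  ] 0.0352 0.0025 ang -0.102
```

View pics/w11.png

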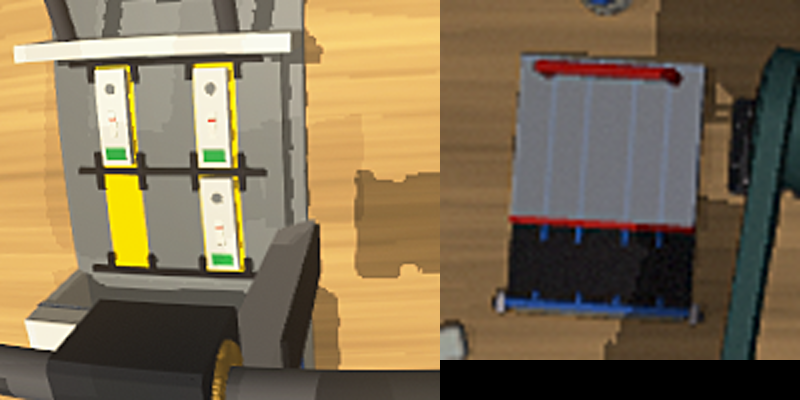

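Request:
step_arm([
  [[-60,-70,0,-0.95,40],[-60,-70,0,-0.95,40],[-60,-70,0,-0.95,40],[-60,-70,0,-0.95,40],[-60,-70,0,-0.95,40],[-60,-70,0,-0.95,40],[-60,-70,0,-0.95,40],[-60,-70,0,-0.95,40]],
])

```text
time: 40.93
tool_pos: [0.4877, -0.0991, 0.1993]
ee_rot: [-3.141, -0.001, 2.128]
wrist_force: [0.5, 0.1, -0.9]
width: 0.0373
```

Request:
step_arm([
  [[-50,-56,0,-0.618,40],[-50,-56,0,-0.618,40],[-50,-56,0,-0.618,40],[-50,-56,0,-0.618,40],[-50,-56,0,-0.618,40],[-50,-56,0,-0.618,40],[-50,-56,0,-0.618,40],[-50,-56,0,-0.618,40]],
])

```text
time: 41.6
tool_pos: [0.4376, -0.1542, 0.1997]
ee_rot: [-3.141, -0.0, 1.519]
wrist_force: [0.3, -0.4, -0.3]
width: 0.0375
```

Request:
step_arm([
  [[0,0,-40,0,40],[0,0,-80,0,40],[0,0,-120,0,40],[0,0,-144,0,40],[0,0,-144,0,40],[0,0,-144,0,40],[0,0,-144,0,40]],
])

```text
time: 42.18
tool_pos: [0.439, -0.1543, 0.058]
ee_rot: [3.139, 0.001, 1.519]
wrist_force: [0.5, 0.3, -0.2]
width: 0.0378
```

Close on the bar, then push gently.

Request:
step_arm([
  [[0,0,0,0,0],[0,0,0,0,0],[0,0,0,0,0],[0,0,0,0,0],[0,0,0,0,0]],
])

```text
time: 42.6
tool_pos: [0.4386, -0.154, 0.0573]
ee_rot: [3.139, 0.001, 1.518]
wrist_force: [1.6, 0.4, 2.8]
width: 0.0111
```

Request:
step_arm([
  [[5,-0.3,0,0,0],[13,-0.7,0,0,0],[22,-1.2,0,0,0],[31,-1.7,0,0,0],[40,-2.2,0,0,0],[49,-2.6,0,0,0],[58,-3.1,0,0,0],[67,-3.6,0,0,0]],
])

```text
time: 43.27
tool_pos: [0.5054, -0.1581, 0.0572]
ee_rot: [3.141, 0.002, 1.518]
wrist_force: [-1.8, -1.7, 6.3]
width: 0.0107
```

Request:
step_arm([
  [[9,-0.5,0,0,0],[18,-1,0,0,0],[27,-1.5,0,0,0],[36,-2,0,0,0],[45,-2.4,0,0,0],[54,-2.9,0,0,0],[62,-3.4,0,0,0],[68,-3.7,0,0,0]],
])

```text
time: 43.93
tool_pos: [0.5737, -0.1623, 0.0573]
ee_rot: [3.14, 0.003, 1.517]
wrist_force: [-2.4, -2.4, 5.6]
width: 0.0111
```

Request:
step_arm([
  [[4,-0.2,0,0,0],[8,-0.4,0,0,0],[12,-0.7,0,0,0],[15,-0.8,0,0,0],[15,-0.8,0,0,0],[15,-0.8,0,0,0]],
])

```text
time: 44.43
tool_pos: [0.589, -0.1633, 0.0573]
ee_rot: [3.138, 0.003, 1.517]
wrist_force: [1.4, -4.7, 4.8]
width: 0.011
```

Request:
step_arm([
  [[3,-0.2,0,0,0],[6,-0.3,0,0,0],[9,-0.5,0,0,0],[9,-0.5,0,0,0],[9,-0.5,0,0,0]],
])

```text
time: 44.85
tool_pos: [0.5928, -0.1634, 0.0572]
ee_rot: [-3.133, 0.002, 1.517]
wrist_force: [-11.8, -3.6, 12.5]
width: 0.0112
```

Request:
step_arm([
  [[2,-0.1,0,0,0],[2,-0.1,0,0,0],[2,-0.1,0,0,0]],
])

```text
time: 45.1
tool_pos: [0.5928, -0.1634, 0.0571]
ee_rot: [-3.129, 0.002, 1.517]
wrist_force: [-16.1, -2.8, 15.6]
width: 0.0116
```

Request:
step_arm([
  [[-3,0,0,0,0],[-6,0,0,0,25],[-6,0,0,0,40],[-6,0,0,0,40],[-6,0,0,0,40],[-6,0,0,0,40]],
])

```text
time: 45.6
tool_pos: [0.5925, -0.1618, 0.0552]
ee_rot: [-3.14, -0.001, 1.518]
wrist_force: [0.0, 0.5, 0.3]
width: 0.0371
```

Request:
step_arm([
  [[0,0,40,0,40],[0,0,80,0,40],[0,0,120,0,40],[-20,0,150,0,40],[-60,20,150,0,40],[-100,60,150,0,40],[-130,90,150,0,40],[-150,120,150,0,40]],
])

```text
time: 46.27
tool_pos: [0.4487, -0.0517, 0.2059]
ee_rot: [-3.142, -0.0, 1.516]
wrist_force: [0.8, 1.0, 0.5]
width: 0.0374
```

Request:
step_arm([
  [[-10,40,0,0,40],[-20,80,0,0,40],[-30,110,0,0,40],[-30,110,0,0,40],[-30,110,0,0,40],[-30,110,0,0,40]],
])

```text
time: 46.77
tool_pos: [0.4206, 0.0573, 0.206]
ee_rot: [3.141, 0.001, 1.518]
wrist_force: [-0.2, 0.8, 0.1]
width: 0.0375
```

```bash
python3 - <<'E'
from h import *
o=robot.get_obs();print(o["time"],o["tool_pos"],o["width"])
t=grab("top");s=grab("scene");w=grab("wrist")
yellows(t,.02,3,(325,405,150,270))
print("bar home expected",proj(t,(.593,-.1635,.07)))
im=np.zeros((600,800,3),np.uint8); im[:300,:480]=cv2.resize(t["f"][130:255,225:425],(480,300)); im[300:,:480]=cv2.resize(s["f"][150:290,160:440],(480,300)); 
im[:200,480:]=cv2.resize(w["f"],(320,200))
cv2.imwrite("pics/fin.png",im[:,:,::-1])
E
```

```text
46.7667 [0.42063302 0.05732161 0.20599835] 0.03754469372912603
bar home expected [363.71109814 199.32295176]
```

View pics/fin.png

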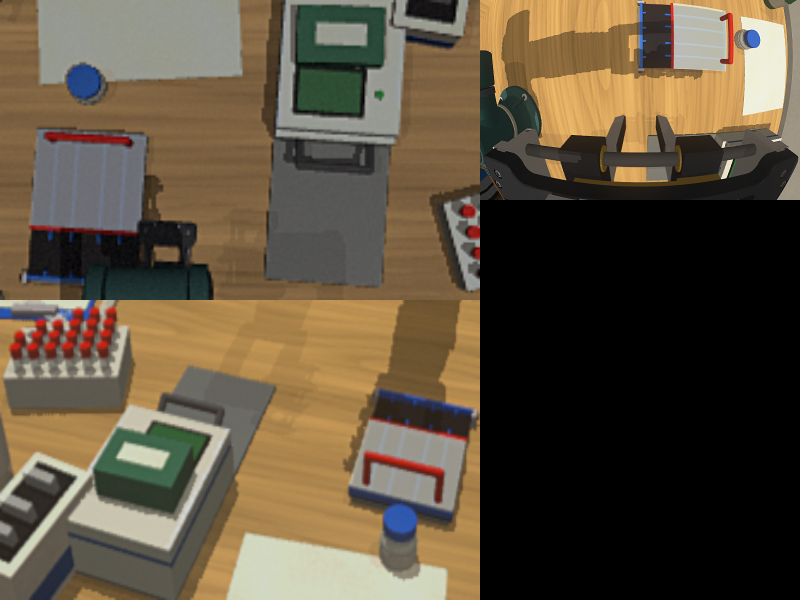

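The drawer is home with no yellow showing, the tray is flat and empty, and nothing else has moved. I'm handing the job in.

```bash
python3 -c "
from bench import robot
print(robot.close_job())"
```

```text
the job is handed in; nothing more can be done
None
```

The job is done and handed in at about 47 s on the robot's clock. I pulled the drawer out to its stop and tipped the tray to about 0.6 rad twice. All three cassettes went into pockets of their own (front −y, front +y and rear +y). Then I pushed the drawer home, 155 mm of travel up to a firm stop.

**Last checks:**
- Before the drawer was closed, a picture showed all three cassettes flat and face up between the pocket ridges.
- The final views show no yellow pocket floor, the drawer face against the housing, and the tray flat and empty. The rack, jar and glove box look undisturbed. The thermometer was last seen in place just before the third cassette was picked up and is not in the final views.
- No check failed. The pocket and tray points I measured agreed between views to about 2 mm; the first two-view fix of the red bar's height came out 5 mm low (65 mm, stated as 70).
- I saw no cassette knocked aside and no slackening of the grip.

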